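# Shim the rocking block heater

### The arm

A 6-joint arm with a two-finger parallel gripper is mounted at the origin on a cart in front of the work surface, level with it; the furniture and walls round the work are solid. World frame = base frame: x ahead of the robot, y to its left, z up, the work surface at z = 0. Lengths are in m, angles in degrees, forces in N, time in s.
With the tool pointing down it reaches from about 0.4 to 0.825 m from the base axis. Payload 7 kg.
Tool frame: the origin (TCP) lies at the very end of the fingers, on their centre line; the grasp point (between the pads) lies r.pinch_z behind it (r.pinch_z is the distance from the TCP to the grasp point, in m); z points along the fingers, y is the direction in which the jaws open and shut (so a half turn about z gives the same grasp; the last joint's range is limited). The gripper opens to 88 mm and grips with 3 to 60 N. Pads are 19 mm wide; open, the fingers measure 130 mm over their backs; the gripper's body (78 mm by 193 mm) begins 47 mm behind the grasp point.
Start: joints at [88.929, 20.546, 0.682, 0, -70.136, -16.507], TCP at [0.204, 0.643, 0.227] pointing down, gripper open.
Joint ranges: [-176.03, 176.03], [-82.01, 121.73], [-58.28, 71.71], [-173.87, 95.51], [-174.79, -0.11], [-173.66, 173.66]. Speed limits (degrees/s): [136.94, 136.94, 172.46, 180, 180, 180].

### API

Orientations are given as [roll, pitch, yaw] about the fixed x, y, z axes, in that order (R = Rz(yaw) Ry(pitch) Rx(roll)).
In Python, from plant import r gives the robot as it stands. The module is installed in compiled form; this text tells all that it offers.
- The arm moves only by the tool servo_tool, never from a script. Its argument "steps" is a list of rows, each a list of 5 numbers: the finger opening in cm, from 0 to 8.76, then the shift along the tool's x, y, z in cm, then the turn about the tool's z in degrees. In form: [[fingers, x, y, z, spin], ...]. A call has 1 to 8 rows; each row shifts and turns the commanded pose from where the row before left it, along the tool's axes as they then stand; what a row does not reach is not made up. A row lasts 1/8 s, in which the tool goes at most 62.5 mm and 10.7 degrees, less where a joint would pass 70% of its speed; a pose out of reach is approached as far as the arm can. A call with a gripper value outside its range is refused whole. The fingers move at their own pace and stop on an object; "squeeze" is the grip in N (left out, the last holds). Time passes only in rows, so rows that do not move let the fingers close. It gives the time, the measured TCP pose, the force and the opening at its end, in the units of the state.
- r.get_state(): the state, without advancing time (a new reading comes with each control period).
- r.capture(name): name is "scene" or "top" or "wrist"; returns the picture (480x640x3 uint8, red, green, blue); there is no depth.
- r.calibration(name): a dict with "K" (3x3 intrinsics, pixels), "dist_coeffs" ([k1, k2, p1, p2, k3] as OpenCV has them; the pictures are not rectified), "rvec" (rotation vector, rad) and "tvec" (3), from world to camera coordinates, as OpenCV has them; the wrist camera has in their place "tool_from_camera" (4x4, takes a point from camera to tool coordinates, whose origin is the TCP and whose axes are the flange's). Camera axes: x right, y down, z forward; pixel columns grow to the right and rows downward; lengths in m; the calibration is good to about 2 mm. A picture is of the moment at which its call begins: read the wrist's pose just before it. calibration takes no time and is no camera call.
- r.close_job(): hands the job in, once; it reports no verdict.
The state is a dict: "time_s": time; "joints": joint angles; "qd": joint speeds; "joint_torque": joint torques, N m; "tcp_pos": TCP position; "eef_rot": TCP orientation; "contact_force": force on the tool from outside, world axes, zero at the start; "moment": the same for the moment, N m; "gripper_width": finger opening in m.
Only numpy, scipy, OpenCV 4.12 (cv2) and the standard library are available. Lean on these libraries where they do the work, as an engineer would, in place of code of your own. Each camera call takes 0.05 s, during which the arm holds its last target.

### The job

The white block heater rocks because its front-left foot, the bare brass one, is short. Push the yellow wedge along the deck, thin end first, under that foot until it just fills the gap and the heater can no longer rock, without lifting the wedge or shoving the heater along. Then press down firmly on the orange pad above that foot to see that the heater stays level, let go, and leave the wedge in place and everything else undisturbed.

Things in the scene. Friction and masses are not known exactly. Their poses are not given: they have to be found in the camera images.
- heater: White block heater, loose, about 1.5 kg, case 160 x 160 mm, underside 18 mm and top 73 mm above the deck (metal block on it to 80 mm). Origin on the deck under its centre; x to its rear, y to its left; display at the front. Feet at x, y = +-65 mm: three black rubber ones reach the deck, the bare one (-65, +65) does not. It stands level; 3 to 5.5 N on the pad tips it 0.076 rad.
- bare_foot (a point): Lowest point of the short bare brass foot (14 mm across, rounded end, heater frame -65, +65 mm), 7 mm above the deck while the heater is level. If the foot rises or sinks by 1.8 mm the heater leans 0.02 rad.
- press_pad: Round orange pad, 30 mm across and 3 mm high, its middle 20 mm raised to 5 mm, on the heater's top almost over the bare foot (heater frame x = -60, y = +60 mm), fixed to it. Origin at the centre of its underside.
- pad_top (a point): Centre of the pad's upper face, 78 mm above the deck. To tip-test, press straight down here with 6 N or more (8 to 12 N is ample); the pad is smooth.
- wedge: Loose yellow shim, 130 x 56 mm, about 90 g. Origin on the deck under its centre; x to its thin end. Slope from 13.6 mm thick at x = -36 mm to 1.5 mm at the thin end, x = +65 mm. Behind it, x = -65 to -35 mm, a push block 22 mm high with a flat back. It starts with its thin end roughly towards the bare foot, 20 to 100 mm short of it.
- wedge_fit (a point): Point on the middle of the wedge's slope where it is 7 mm thick (wedge x = +19.2 mm): the gap is just filled when it is under the bare foot. The wedge slides with about 1 N; once it meets the foot the push rises through 5 N to 10 to 18 N, and pushing on lifts that corner (0.12 mm per mm).
- timer: White bench timer, 46 x 58 x 18 mm, loose bystander; origin under its centre.
- petri_dish: Clear covered dish, 62 mm across, 14 mm high, loose bystander; origin under its centre.
- cap_opener: Blue cap opener, 25 x 90 x 12 mm, lying loose, bystander; origin under its centre, long axis y.
- amber_bottle: Dark amber bottle with black cap, 33 x 56 x 94 mm, standing loose to the right of the heater, bystander; origin under its centre.
Mind the look-alikes: they are no part of the job. Several things have the shape of the wedge; the one meant has the colours described above.

How it is judged (in metres and radians):
On the way, in this order (a step that is already met when the one before it is completed fails the run):
1. the wedge is pushed under the bare foot until it fills the gap, the heater level (x of bare_foot in the frame of wedge_fit between -0.015 and 0.015 m and y of bare_foot in the frame of wedge_fit between -0.027 and 0.027 m and angle between heater's own z axis and vertical below 0.02 rad and contact force between the fingers and press_pad below 0.5 N), for 0.2 s.
2. the orange pad is pressed with more than 6 N and the heater does not rock (contact force between the fingers and press_pad above 6 N and angle between heater's own z axis and vertical below 0.02 rad), for 0.3 s.
At the end, for the whole second after the job is handed in: The wedge lies flat on the deck under the bare foot, its 7 mm thick point within 15 mm of the foot lengthwise and 27 mm sideways; the heater is level within 0.02 rad; both are at rest and released (x of bare_foot in the frame of wedge_fit between -0.015 and 0.015 m and y of bare_foot in the frame of wedge_fit between -0.027 and 0.027 m and angle between heater's own z axis and vertical below 0.02 rad and angle between wedge's own z axis and vertical below 0.05 rad and height (world z) of wedge below 0.004 m and linear speed of each of heater, wedge below 0.01 m/s); the robot touches nothing.
It fails at once if the wedge is lifted off the deck (height (world z) of wedge above 0.012 m or angle between wedge's own z axis and vertical above 0.25 rad).
It fails at once if the heater is shoved more than 30 mm, lifted or tipped (distance of heater from where it was at the start of the episode above 0.03 m or angle between heater's own z axis and vertical above 0.13 rad).
It fails at once if the pad is pressed with more than 60 N (contact force between the fingers and press_pad above 60 N).
It fails at once if a bystander is moved more than 25 mm or tipped over (distance of any of timer, petri_dish, cap_opener, amber_bottle from where it was at the start of the episode above 0.025 m or angle between amber_bottle's own z axis and vertical above 0.5 rad).
It also fails if it takes over 54 s, if anything falls off the work surface, if the arm or the gripper's body presses on something with over 40 N, if the wrist force passes 120 N, or if a joint passes its speed limit or range.

## Working session

There is one attempt and no reset: what is moved stays moved. The work goes in short steps, Python scripts to look and compute and a tool call to move; the robot and the scene stay as the last step left them, time stands still between calls to the robot, and variables do not carry over. Pictures are saved under pics/ and viewed, and the job is handed in when it is done.

Besides the shell and the picture viewer there is one more tool, called after "Emit:" as name(argument=value, ...), one argument or row to a line, values as JSON. servo_tool: Moves the arm, as the interface text tells. Its arguments: {"type":"object","properties":{"steps":{"type":"array","items":{"type":"array","items":{"type":"number"}}},"squeeze":{"type":"number"}},"required":["steps"]}

```bash
mkdir -p pics
python3 - <<'E'
from plant import r
import cv2
for n in ("scene","top","wrist"):
    cv2.imwrite(f"pics/{n}0.png",r.capture(n)[:,:,::-1])
s=r.get_state();print(s, r.pinch_z)
for n in ("scene","top","wrist"):print(r.calibration(n))
E
```

```text
{'time_s': 0.15, 'joints': array([ 8.89295800e+01,  2.05819222e+01,  6.47165314e-01, -1.45907305e-02,
       -7.01373849e+01, -1.65083000e+01]), 'qd': array([-0.01217975, -0.19362636,  0.15679239, -0.00622473, -0.11216939,
        0.01797669]), 'joint_torque': array([-3.73362191e-04, -5.83278716e+01,  2.93290669e+01,  7.00126112e+00,
        8.76617327e-03, -1.10492147e-04]), 'tcp_pos': array([0.2037594 , 0.64312512, 0.2258492 ]), 'eef_rot': array([ 1.79926934e+02, -7.34849054e-03, -1.75836813e+01]), 'contact_force': array([ 0.53882538, -0.38662702, -1.07894001]), 'moment': array([-0.03848165,  0.02784051,  0.041019  ]), 'gripper_width': 0.08762957679050774} 0.0188
{'K': array([[452.97796927,   0.        , 320.93531025],
       [  0.        , 452.97796927, 241.0361702 ],
       [  0.        ,   0.        ,   1.        ]]), 'dist_coeffs': array([-0.07431781,  0.        ,  0.        ,  0.        ,  0.        ]), 'rvec': array([ 1.88897679, -0.99132661,  0.55380324]), 'tvec': array([-0.4291932 ,  0.29426668,  0.47751818])}
{'K': array([[509.0959453 ,   0.        , 323.94619562],
       
[... 204 characters left out ...]
858, -2.16371736,  0.06636367]), 'tvec': array([-0.05721458,  0.63572028,  0.86856171])}
{'K': array([[360.93782675,   0.        , 321.24091143],
       [  0.        , 360.93782675, 240.3844025 ],
       [  0.        ,   0.        ,   1.        ]]), 'dist_coeffs': array([-0.07125532,  0.        ,  0.        ,  0.        ,  0.        ]), 'tool_from_camera': array([[-4.07526126e-04, -9.59658384e-01, -2.81168314e-01,
         7.66581320e-02],
       [ 9.99999169e-01, -4.70934563e-05, -1.28866639e-03,
        -1.09935361e-03],
       [ 1.22343832e-03, -2.81168605e-01,  9.59657605e-01,
        -1.58086458e-01],
       [ 0.00000000e+00,  0.00000000e+00,  0.00000000e+00,
         1.00000000e+00]])}
```

View pics/scene0.png

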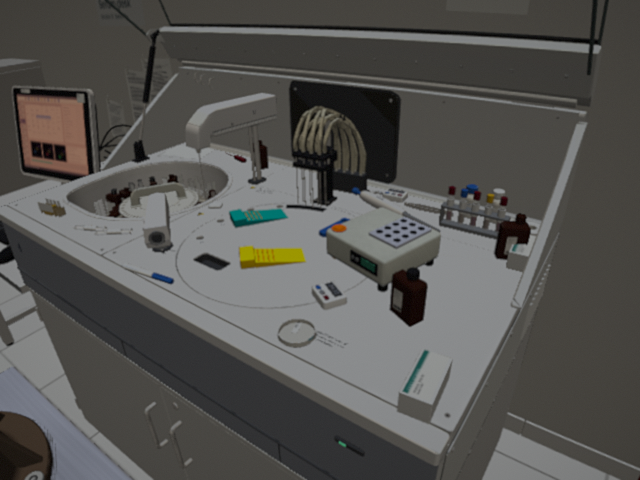

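View pics/top0.png

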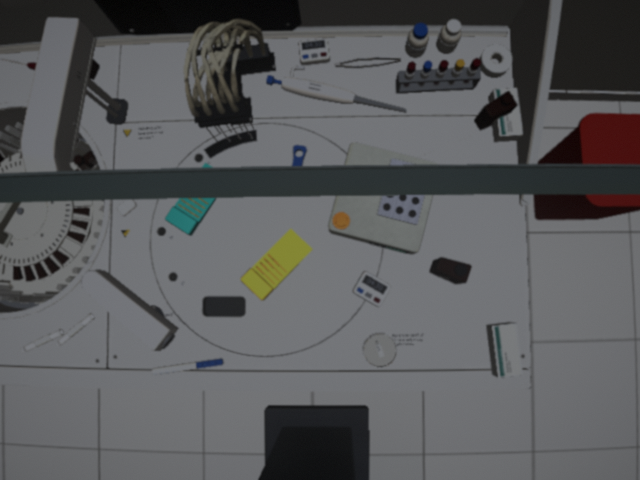

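View pics/wrist0.png

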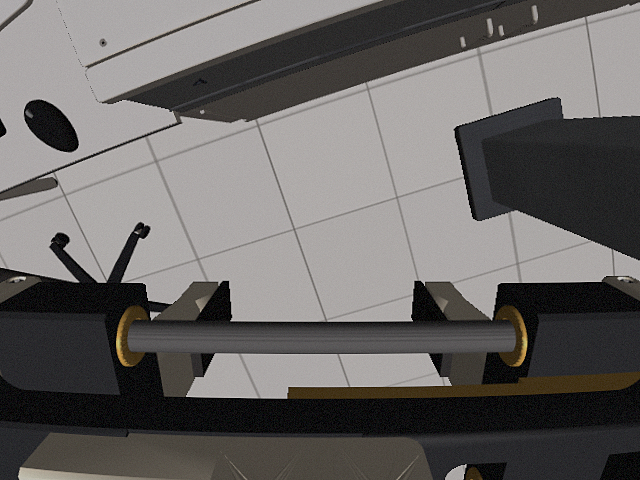

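Both views show two wedge shapes. The yellow one is at top (278,264) and scene (270,257). The teal look-alike is at top (192,205) and scene (258,216). The heater's orange pad is at top (342,220). I choose the yellow wedge and will crop in to check it, then measure.

```bash
cat > h.py <<'E'
import numpy as np, cv2
from plant import r
def ray(n,uv,cal=None):
    c=r.calibration(n); uv=np.array(uv,float).reshape(-1,1,2)
    p=cv2.undistortPoints(uv,c["K"],c["dist_coeffs"]).reshape(-1,2)
    R,_=cv2.Rodrigues(c["rvec"]); d=np.c_[p,np.ones(len(p))]@R
    return -R.T@np.array(c["tvec"]).ravel(), d
def onz(n,uv,z):
    o,d=ray(n,uv); t=(z-o[2])/d[:,2]; return o+t[:,None]*d
def mask(im,lo,hi):
    h=cv2.cvtColor(im,cv2.COLOR_RGB2HSV); return cv2.inRange(h,np.array(lo),np.array(hi))
def biggest(m):
    cs,_=cv2.findContours(m,cv2.RETR_EXTERNAL,cv2.CHAIN_APPROX_NONE); return max(cs,key=cv2.contourArea)
def proj(n,P):
    c=r.calibration(n); return cv2.projectPoints(np.array(P,float).reshape(-1,3),c["rvec"],c["tvec"],c["K"],c["dist_coeffs"])[0].reshape(-1,2)
E
python3 - <<'E'
from h import *
im=cv2.imread("pics/top0.png")[:,:,::-1].copy(); sc=cv2.imread("pics/scene0.png")[:,:,::-1].copy()
for n,a in(("top",im),("scene",sc)):
    print(n,"cam",ray(n,[[320,240]])[0])
    for nm,lo,hi,z in(("wedge",(22,150,100),(36,255,255),0.007),("pad",(5,150,120),(18,255,255),0.077)):
        c=biggest(mask(a,lo,hi)); b=cv2.boxPoints(cv2.minAreaRect(c)); m=cv2.moments(c)
        ce=[m['m10']/m['m00'],m['m01']/m['m00']]
        print(nm,cv2.contourArea(c),np.round(ce,1),np.round(onz(n,[ce],z),4),"\n",np.round(np.c_[b,onz(n,b,z)],3))
def crop(a,x,y,w,h,k): return cv2.resize(a[y:y+h,x:x+w],None,fx=k,fy=k,interpolation=cv2.INTER_CUBIC)
A=crop(im,230,130,220,180,3.6);cv2.imwrite("pics/cropt.png",A[:,:,::-1])
B=crop(sc,220,180,230,170,3.4);cv2.imwrite("pics/crops.png",B[:,:,::-1])
E
```

```text
top cam [ 0.55018859 -0.09098198  0.92240339]
wedge 1867.5 [275.6 264.4] [[0.6088 0.0271 0.007 ]] 
 [[ 2.40982e+02  2.79057e+02  5.83000e-01  9.00000e-02  7.00000e-03]
 [ 2.89355e+02  2.28824e+02  6.74000e-01  2.00000e-03  7.00000e-03]
 [ 3.10263e+02  2.48957e+02  6.36000e-01 -3.60000e-02  7.00000e-03]
 [ 2.61890e+02  2.99191e+02  5.46000e-01  5.20000e-02  7.00000e-03]]
pad 161.5 [340.9 220.1] [[ 0.678  -0.0915  0.077 ]] 
 [[ 3.34e+02  2.13e+02  6.90e-01 -8.00e-02  7.70e-02]
 [ 3.48e+02  2.13e+02  6.90e-01 -1.04e-01  7.70e-02]
 [ 3.48e+02  2.27e+02  6.66e-01 -1.03e-01  7.70e-02]
 [ 3.34e+02  2.27e+02  6.66e-01 -8.00e-02  7.70e-02]]
scene cam [ 0.03198217 -0.51493732  0.48232768]
wedge 923.5 [269.4 256. ] [[0.6066 0.0313 0.007 ]] 
 [[ 2.38918e+02  2.65035e+02  5.47000e-01  5.90000e-02  7.00000e-03]
 [ 2.40099e+02  2.45346e+02  6.05000e-01  1.12000e-01  7.00000e-03]
 [ 3.04707e+02  2.49222e+02  6.68000e-01 -1.20000e-02  7.00000e-03]
 [ 3.03525e+02  2.68912e+02  6.07000e-01 -5.60000e-02  7.00000e-03]]
pad 64.0 [338.5 227.9] [[ 0.6743 -0.0919  0.077 ]] 
 [[ 3.32e+02  2.25e+02  6.78e-01 -7.50e-02  7.70e-02]
 [ 3.45e+02  2.25e+02  6.91e-01 -9.60e-02  7.70e-02]
 [ 3.45e+02  2.31e+02  6.71e-01 -1.09e-01  7.70e-02]
 [ 3.32e+02  2.31e+02  6.57e-01 -8.80e-02  7.70e-02]]
```

View pics/cropt.png

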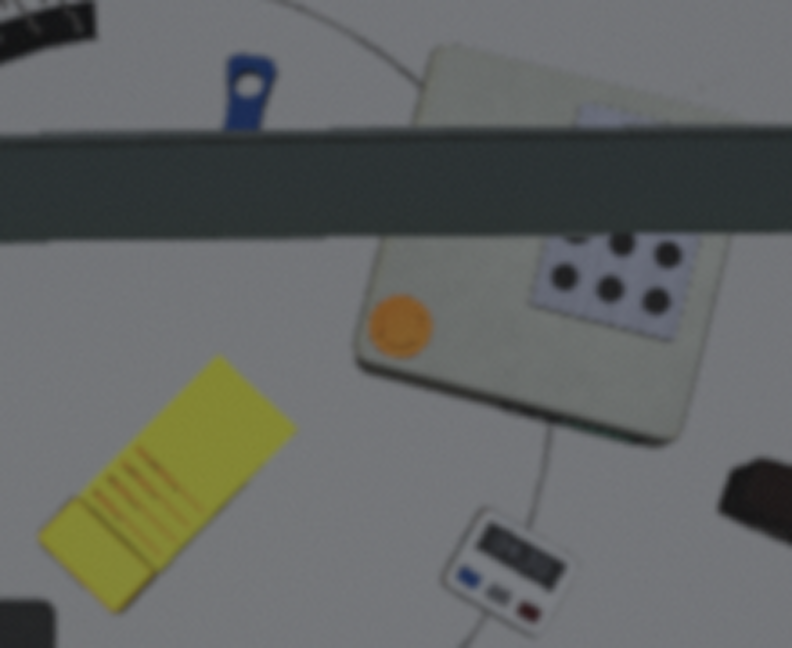

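View pics/crops.png

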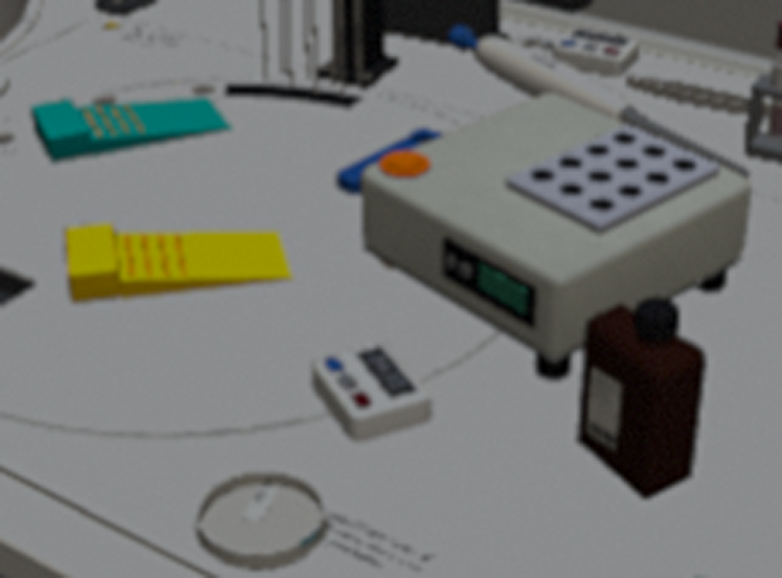

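Run:
```python
from h import *
g=lambda p:np.array(p)/3.6+[230,130]
t=onz("top",g([[218,357],[297,430]]),.0015); b=onz("top",g([[40,537],[118,612]]),.022)
print(t,b)
tm,bm=t.mean(0),b.mean(0);ax=(tm-bm)[:2];L=np.hypot(*ax);ax/=L
f=onz("top",g([[366,362],[660,443]]),.068);l=onz("top",g([[428,60],[360,335]]),.073)
d=f[0]-f[1];print("heater yaw front",np.degrees(np.arctan2(-d[0],d[1])));d=l[0]-l[1];print("left",np.degrees(np.arctan2(d[1],d[0])))
pad=np.array([.677,-.0915]);foot=pad+[-.0035,.0061]
c=tm[:2]-ax*.065
print("wedge yaw",np.degrees(np.arctan2(ax[1],ax[0])),"L",L,"thin",tm,"back",bm,"c",c)
v=foot-c;print("foot",foot,"in wedge frame",v@ax,v@[-ax[1],ax[0]])
# beam: plane through top cam & line
o,dd=ray("top",[[100,202],[500,195],[100,170],[500,165]])
for i in(0,2):
    n=np.cross(dd[i],dd[i+1])
    os,ds=ray("scene",[[250,33],[380,37],[500,43],[250,40],[380,46],[500,52]])
    tt=((o-os)@n)/(ds@n);print(np.round(os+tt[:,None]*ds,3))
```

```text
[[ 6.73598021e-01  5.69473737e-04  1.50000000e-03]
 [ 6.36015546e-01 -3.95460125e-02  1.50000000e-03]] [[0.5819008  0.08694763 0.022     ]
 [0.54482182 0.04783845 0.022     ]]
heater yaw front -15.994799767403958
left -14.122594056055595
wedge yaw -43.53387069279742 L 0.12613737545131704 thin [ 0.65480678 -0.01948827  0.0015    ] back [0.56336131 0.06739304 0.022     ] c [0.60768391 0.02528264]
foot [ 0.6735 -0.0854] in wedge frame 0.12395086802104005 -0.0349082760291902
[[ 0.649  0.072  0.421]
 [ 0.65  -0.18   0.422]
 [ 0.65  -0.35   0.423]
 [ 0.651  0.076  0.409]
 [ 0.652 -0.179  0.409]
 [ 0.652 -0.351  0.412]]
[[ 0.683  0.105  0.417]
 [ 0.682 -0.162  0.419]
 [ 0.681 -0.342  0.42 ]
 [ 0.686  0.11   0.405]
 [ 0.685 -0.161  0.406]
 [ 0.684 -0.342  0.409]]
```

The crops confirm the choice: yellow push block at the lower left, red marks on the slope, thin end facing the heater's orange-pad corner. A beam crosses above x≈0.65–0.685 m at z≈0.41 m, so I'll keep the tool low near it. My plan is to take the push block lightly from both sides for steering and slide the wedge along the deck.

Emit:
servo_tool(
  steps=[
    [8.7, 3.3, 2.8, 0, 0],
    [8.7, 3.3, 2.8, 0, 0],
    [8.7, 3.3, 2.8, 0, 0],
    [8.7, 3.3, 2.8, 0, 0],
    [8.7, 3.3, 2.8, 0, 0],
    [8.7, 3.3, 2.8, 0, 0],
  ],
  squeeze=25,
)

```text
time_s: 0.9
tcp_pos: [0.3424, 0.4221, 0.2264]
eef_rot: [180.0, 0.0, -17.6]
contact_force: [1.2, 0.2, -0.0]
gripper_width: 0.0868
```

Emit:
servo_tool(
  steps=[
    [8.7, 3.3, 2.8, 0, 0],
    [8.7, 3.3, 2.8, 0, 0],
    [8.7, 3.3, 2.8, 0, 0],
    [8.7, 3.3, 2.8, 0, 0],
    [8.7, 3.3, 2.8, 3, 0],
    [8.7, 0, 0, 4, 8.6],
    [8.7, 0, 0, 4, 8.6],
    [8.7, 0, 0, 0, 8.7],
  ],
)

```text
time_s: 1.9
tcp_pos: [0.4552, 0.2382, 0.1132]
eef_rot: [179.6, 0.0, -43.8]
contact_force: [0.0, 0.7, 1.6]
gripper_width: 0.087
```

Run:
```python
from h import *
for n in ("scene","wrist"):
    cv2.imwrite(f"pics/{n}1.png",r.capture(n)[:,:,::-1])
s=r.get_state();print(s['tcp_pos'],s['eef_rot'],s['joints'])
```

```text
[0.45661181 0.2397102  0.11573317] [ 1.79891284e+02 -7.37184193e-03 -4.35919759e+01] [ 4.95333219e+01  1.16238243e+01 -2.77813517e+01  1.85261477e-03
 -5.07037802e+01 -3.12647947e+00]
```

View pics/scene1.png

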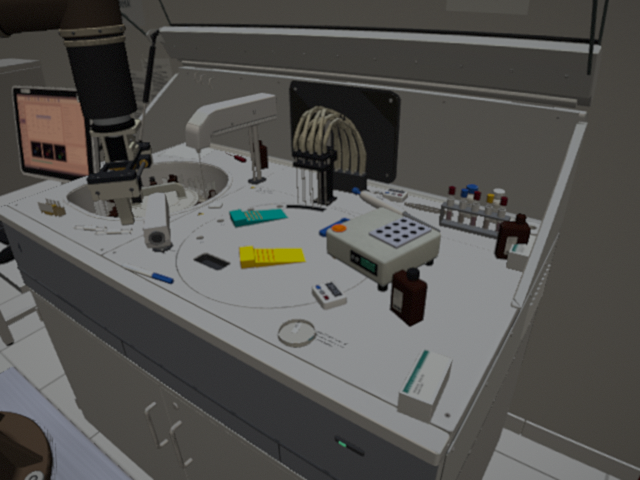

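View pics/wrist1.png

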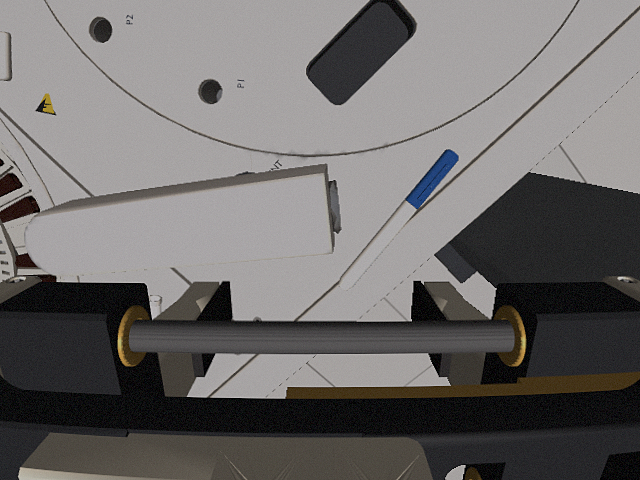

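```bash
python3 - <<'E'
from h import *
# appliance: scene front-face base ~ (157,249), top front ~ (147,195),(165,196)
print(onz("scene",[[148,250],[170,246],[145,243]],0))
print("front-face base"); b=onz("scene",[[158,249]],0)[0]
for z in(.04,.06,.08,.1,.12): print(z,proj("scene",[b[0],b[1],z]))
print(onz("top",[[154,350],[176,328],[76,283],[95,268]],0.05))
E
python3 -c "
import cv2
a=cv2.imread('pics/scene0.png')[170:270,110:210]
cv2.imwrite('pics/app.png',cv2.resize(a,None,fx=6,fy=6,interpolation=cv2.INTER_CUBIC))"
```

```text
[[0.48848836 0.27513869 0.        ]
 [0.52657301 0.24853462 0.        ]
 [0.50380795 0.30711978 0.        ]]
front-face base
0.04 [[154.31752131 232.65364288]]
0.06 [[152.43351962 224.23045069]]
0.08 [[150.52067774 215.63564602]]
0.1 [[148.57878719 206.86549368]]
0.12 [[146.60767779 197.91624357]]
[[0.45825846 0.2341945  0.05      ]
 [0.49660483 0.19526722 0.05      ]
 [0.57459375 0.38163945 0.05      ]
 [0.60133984 0.34635421 0.05      ]]
```

View pics/app.png

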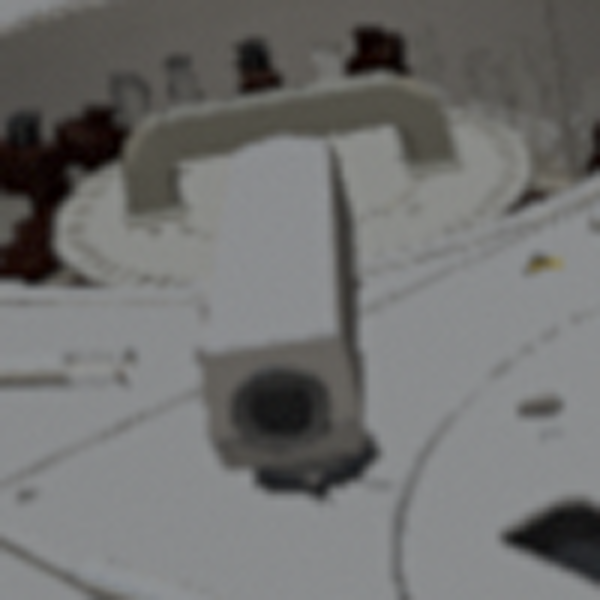

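Emit:
servo_tool(
  steps=[
    [8.7, 3, 2.5, -1, 0],
    [8.7, 3, 2.5, 0, 0],
    [8.7, 4, 0, 0, 0],
    [8.7, 4, 0, 0, 0],
    [8.7, 4, 0, 1, 0],
    [8.7, 2, 0, 0, 0],
    [8.7, 0, 0, 0, 0],
  ],
)

```text
time_s: 2.88
tcp_pos: [0.5683, 0.0656, 0.1167]
eef_rot: [-180.0, -0.0, -43.5]
contact_force: [-0.2, 0.7, -0.3]
gripper_width: 0.0871
```

```bash
cat > w.py <<'E'
from h import *
import sys
from scipy.spatial.transform import Rotation as Ro
def wz(uv,z,s):
    c=r.calibration("wrist");p=cv2.undistortPoints(np.array(uv,float).reshape(-1,1,2),c["K"],c["dist_coeffs"]).reshape(-1,2)
    T=c["tool_from_camera"];R=Ro.from_euler('xyz',s['eef_rot'],degrees=True).as_matrix()
    o=R@T[:3,3]+s['tcp_pos'];d=np.c_[p,np.ones(len(p))]@T[:3,:3].T@R.T
    return o+((z-o[2])/d[:,2])[:,None]*d
if __name__=="__main__":
    for n in ("scene","wrist","top"):
        s=r.get_state();im=r.capture(n);cv2.imwrite(f"pics/{n}{sys.argv[1]}.png",im[:,:,::-1])
        if n=="wrist":print(s['tcp_pos'],s['eef_rot'],s['contact_force'],s['time_s'],s['joints'])
E
python3 w.py 2
```

```text
[0.5676919  0.06623497 0.11677291] [-1.79989035e+02  3.16979656e-03 -4.34497686e+01] [-0.72791938  0.73639138  0.858185  ] 2.925 [ 2.62580789e+01  1.63877223e+01 -2.09413150e+01 -8.52227329e-03
 -5.26617778e+01  2.02973206e+01]
```

View pics/scene2.png

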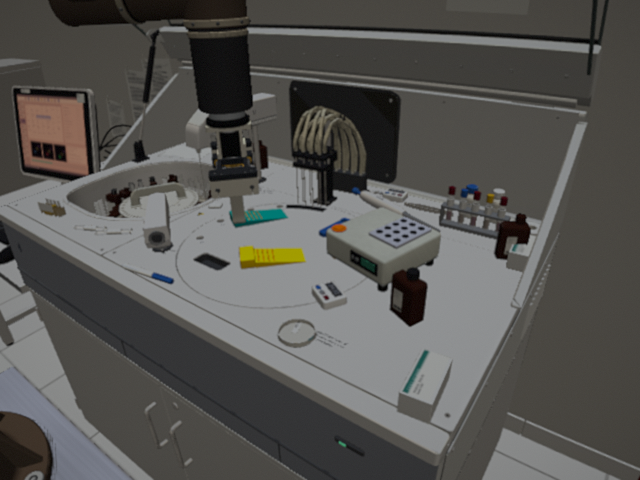

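View pics/wrist2.png

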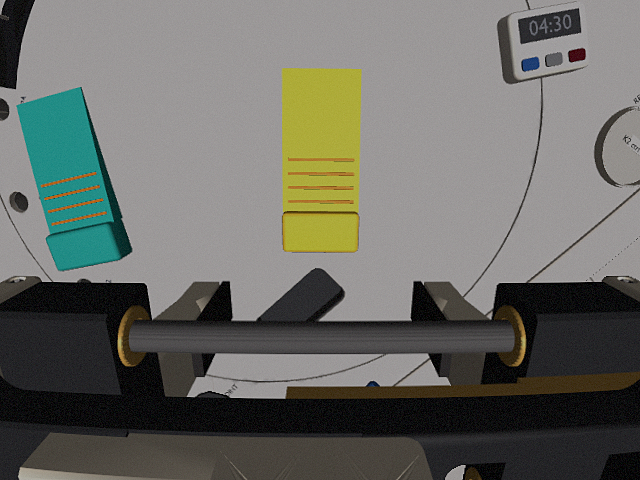

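The wrist view shows the yellow wedge upright in the picture, with its thin end at row 69 and block back at row 251, columns 282–361. The teal look-alike is at the left (75,180) and the timer is at (545,45).

Run:
```python
from w import *
s=dict(tcp_pos=np.array([0.5676919,0.06623497,0.11677291]),eef_rot=[-179.989,0.003,-43.45])
im=cv2.imread("pics/wrist2.png")[:,:,::-1].copy()
c=biggest(mask(im,(24,120,80),(36,255,255)));print(cv2.boundingRect(c))
t=wz([[282,69],[361,69]],.0015,s);b=wz([[283,213],[359,213]],.022,s);bb=wz([[284,251],[357,251]],.011,s)
print(t,b,bb)
y=np.radians(-43.45);X=np.array([np.cos(y),np.sin(y)]);Y=np.array([np.sin(y),-np.cos(y)])
for n,p in(("thin",t),("blockfront",b),("back",bb)):
    q=(p[:,:2]-s['tcp_pos'][:2]);print(n,q@X,q@Y)
# pole: pad in top pixels recheck
```

```text
(282, 68, 79, 184)
[[ 0.67600975  0.00384727  0.0015    ]
 [ 0.63776334 -0.03648258  0.0015    ]] [[0.60378584 0.07192697 0.022     ]
 [0.56640548 0.03248165 0.022     ]] [[0.58135702 0.09499904 0.011     ]
 [0.54274233 0.05423966 0.011     ]]
thin [0.12154138 0.12151115] [-0.02920059  0.02638073]
blockfront [0.02228878 0.02227897] [-0.02895482  0.02538876]
back [-0.00986113 -0.00986333] [-0.03027978  0.02586664]
```

Emit:
servo_tool(
  steps=[
    [8.7, 0.4, -0.1, 3, 0],
    [8.7, 0, 0, 3, 0],
    [8.7, 0, 0, 3, 0],
    [8.7, 0, 0, 1.5, 0],
    [8.7, 0, 0, 0, 0],
    [8.7, 0, 0, 0.7, 0],
    [8.7, 0, 0, 0, 0],
  ],
)

```text
time_s: 3.9
tcp_pos: [0.5714, 0.0645, 0.005]
eef_rot: [-180.0, -0.0, -43.5]
contact_force: [-0.2, 0.5, 0.5]
gripper_width: 0.0869
```

```bash
python3 w.py 3
```

```text
[0.57149733 0.06440021 0.00512079] [-1.79956298e+02 -1.92631244e-02 -4.34748361e+01] [ 0.16228614 -0.40763117 -1.13807433] 3.95 [ 2.59124805e+01  2.47734478e+01 -2.65414739e+01  4.23539405e-03
 -3.86373922e+01  2.06093835e+01]
```

View pics/scene3.png

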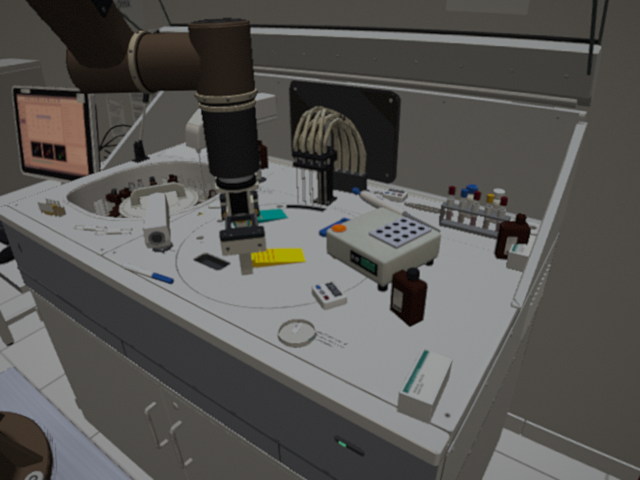

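View pics/wrist3.png

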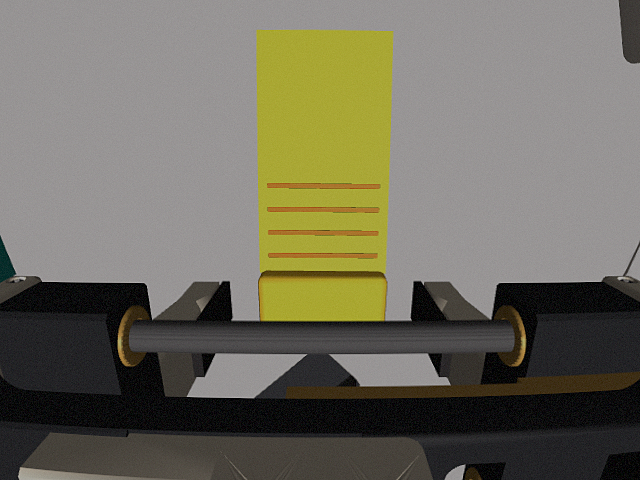

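Run:
```python
from h import *
for z in(.08,.15,.2,.25,.3,.35,.4,.45,.5):print(z,proj("scene",[.5715,.0644,z]).round(0),z, "at wedge end",proj("scene",[.634,-.029,z]).round(0))
print(proj("scene",[[.65,y,.42] for y in(.2,.06,0,-.09,-.3)]))
print(proj("top",[[.65,y,.42] for y in(.2,.06,0,-.09,-.3)]))
```

```text
0.08 [[242. 227.]] 0.08 at wedge end [[300. 226.]]
0.15 [[238. 193.]] 0.15 at wedge end [[298. 193.]]
0.2 [[235. 168.]] 0.2 at wedge end [[297. 167.]]
0.25 [[232. 141.]] 0.25 at wedge end [[296. 140.]]
0.3 [[229. 113.]] 0.3 at wedge end [[294. 111.]]
0.35 [[225.  83.]] 0.35 at wedge end [[293.  81.]]
0.4 [[222.  51.]] 0.4 at wedge end [[291.  49.]]
0.45 [[218.  17.]] 0.45 at wedge end [[290.  15.]]
0.5 [[215. -18.]] 0.5 at wedge end [[288. -20.]]
[[200.91660178  31.96714258]
 [255.91750489  33.40173573]
 [282.99746335  34.28727209]
 [328.3128781   36.02741928]
 [461.31762759  43.00810888]]
[[ 62.76120364 201.17426484]
 [191.91395201 198.58798019]
 [250.15315994 197.67666968]
 [339.36717279 196.55717981]
 [547.27551003 195.26146213]]
```

View pics/top3.png

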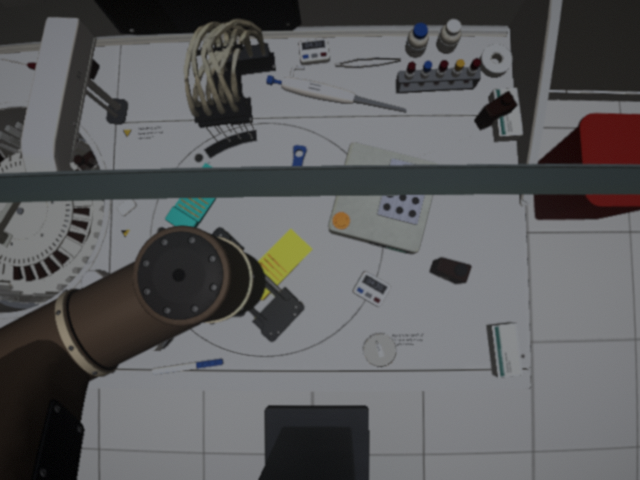

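```bash
python3 - <<'E'
from h import *
o,dd=ray("top",[[100,202],[500,195],[100,170],[500,165],[523,180]])
n=np.cross(dd[0],dd[1])
for nm,pts in(("A",[[170,28],[380,37],[595,46]]),("Abot",[[170,36],[380,44],[590,52]]),("B",[[185,66],[380,84],[585,104]])):
    os,ds=ray("scene",pts);tt=((o-os)@n)/(ds@n);print(nm,np.round(os+tt[:,None]*ds,3))
for z in(.1,.2,.3,.4,.5,.6):print(z,onz("top",[[523,180]],z).round(3),proj("scene",onz("top",[[523,180]],z)).round(0))
E
python3 -c "
import cv2
a=cv2.imread('pics/scene0.png')[0:130,360:640]
cv2.imwrite('pics/rail.png',cv2.resize(a,None,fx=2.8,fy=2.8,interpolation=cv2.INTER_CUBIC))
a=cv2.imread('pics/scene0.png')[0:130,90:370]
cv2.imwrite('pics/rail2.png',cv2.resize(a,None,fx=2.8,fy=2.8,interpolation=cv2.INTER_CUBIC))
"
```

```text
A [[ 0.646  0.286  0.427]
 [ 0.65  -0.18   0.422]
 [ 0.65  -0.458  0.428]]
Abot [[ 0.649  0.293  0.411]
 [ 0.652 -0.179  0.412]
 [ 0.651 -0.454  0.421]]
B [[ 0.661  0.274  0.353]
 [ 0.663 -0.175  0.354]
 [ 0.663 -0.46   0.359]]
0.1 [[ 0.739 -0.393  0.1  ]] [[510. 247.]]
0.2 [[ 0.716 -0.357  0.2  ]] [[494. 191.]]
0.3 [[ 0.693 -0.32   0.3  ]] [[475. 128.]]
0.4 [[ 0.67  -0.283  0.4  ]] [[453.  56.]]
0.5 [[ 0.647 -0.246  0.5  ]] [[427. -25.]]
0.6 [[ 0.624 -0.21   0.6  ]] [[ 396. -115.]]
```

View pics/rail.png

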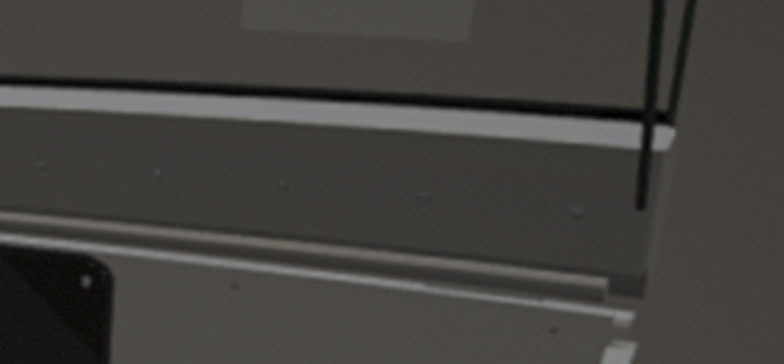

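View pics/rail2.png

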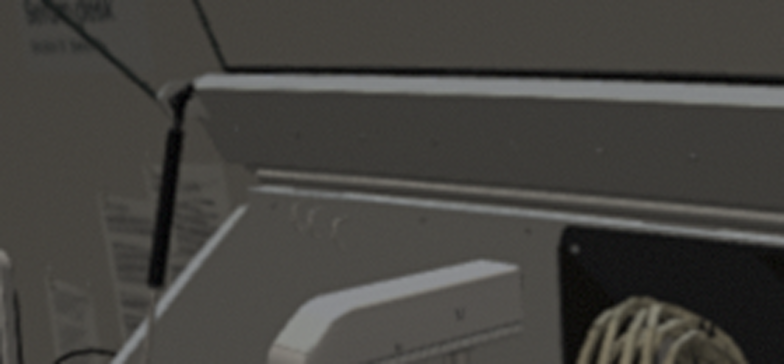

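```bash
python3 - <<'E'
from h import *
p=onz("scene",[[512,302],[0,205]],0);print(p,proj("top",p))
# line: triangulate slanted edge: top line (527,190)-(547,0), scene line (515,300)-(583,118)
o,d=ray("top",[[528,192],[548,2]]);n=np.cross(d[0],d[1])
os,ds=ray("scene",[[515,300],[550,210],[580,125]]);t=((o-os)@n)/(ds@n);print(os+t[:,None]*ds)
E
python3 -c "
import cv2
a=cv2.imread('pics/top0.png')[60:320,440:640]
cv2.imwrite('pics/post.png',cv2.resize(a,None,fx=2.3,fy=2.3,interpolation=cv2.INTER_CUBIC))
"
```

```text
[[ 0.73088061 -0.41775859  0.        ]
 [ 0.40507957  0.84055396  0.        ]] [[ 517.26713841  196.6899712 ]
 [-115.88805982  365.27811395]]
[[ 0.70675557 -0.42502017  0.02242704]
 [ 0.88797572 -0.42482283  0.11695285]
 [ 1.09484673 -0.4223835   0.2313615 ]]
```

View pics/post.png

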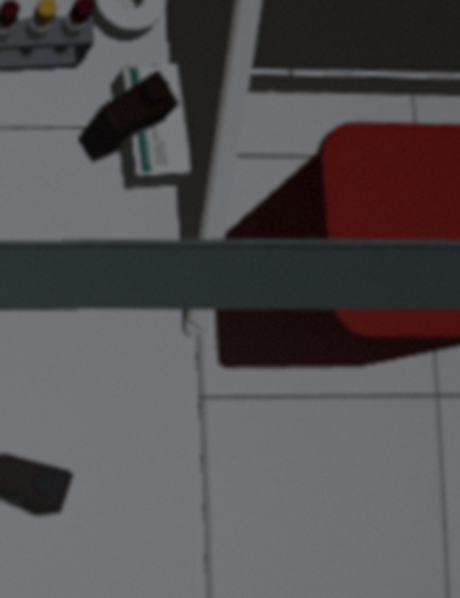

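Run:
```python
from h import *
def ony(n,uv,y):
    o,d=ray(n,uv);return o+((y-o[1])/d[:,1])[:,None]*d
print("right",ony("scene",[[600,46],[606,5],[580,125],[592,100]],-.425).round(3))
os,ds=ray("scene",[[168,27]]);
for x in (.95,1.01,1.07):
    p=os[0]+0;q=os+(x-os[0])/ds[0,0]*ds[0];print("left end",q.round(3), ony("scene",[[160,0],[170,25],[106,0],[149,36]],q[1]).round(3).tolist())
for z in(.45,.5,.55,.6,.65,.7):print(z,onz("top",[[320,200],[320,166]],z)[:,0].round(3))
```

```text
right [[ 1.108 -0.425  0.388]
 [ 1.053 -0.425  0.464]
 [ 1.065 -0.425  0.238]
 [ 1.211 -0.425  0.264]]
left end [0.95  0.69  0.402] [[0.936, 0.69, 0.476], [0.958, 0.69, 0.407], [0.765, 0.69, 0.484], [0.879, 0.69, 0.384]]
left end [1.01  0.769 0.397] [[0.995, 0.769, 0.476], [1.019, 0.769, 0.402], [0.813, 0.769, 0.484], [0.934, 0.769, 0.377]]
left end [1.07  0.848 0.391] [[1.054, 0.848, 0.475], [1.079, 0.848, 0.397], [0.861, 0.848, 0.485], [0.99, 0.848, 0.371]]
0.45 [0.641 0.674]
0.5 [0.631 0.661]
0.55 [0.622 0.648]
0.6 [0.612 0.635]
0.65 [0.603 0.621]
0.7 [0.593 0.608]
```

The beam's ends don't match the hood rail in the scene view. If it were below about 0.46 m, the scene camera would see it, so it sits higher. The arm's wrist top is at about 0.445 m now, so the slide is clear. Gripping the block gently.

Emit:
servo_tool(
  steps=[
    [5.0, 0, 0, 0, 0],
    [5.0, 0, 0, 0, 0],
    [5.0, 0, 0, 0, 0],
    [5.0, 0, 0, 0, 0],
    [5.0, 0, 0, 0, 0],
  ],
  squeeze=20,
)

```text
time_s: 4.68
tcp_pos: [0.5712, 0.0643, 0.0046]
eef_rot: [180.0, -0.0, -43.5]
contact_force: [-0.3, 0.0, 0.8]
gripper_width: 0.0556
```

```bash
python3 w.py 4
```

```text
[0.5712588  0.06427676 0.00459358] [-1.79997919e+02 -2.23449510e-03 -4.34791009e+01] [0.69068795 0.06216866 0.34489169] 4.725 [ 2.59108641e+01  2.48194987e+01 -2.65587351e+01  2.17759688e-03
 -3.86190322e+01  2.06083337e+01]
```

View pics/wrist4.png

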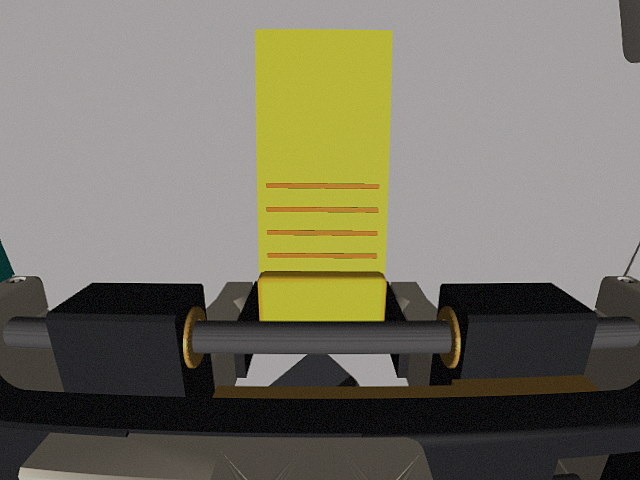

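Emit:
servo_tool(
  steps=[
    [5.0, 0, 0, 0, 4],
    [5.0, 0, 0, 0, 4],
    [5.0, 0, 0, 0, 3.5],
    [5.0, 1, 0, 0, 0],
    [5.0, 1.5, 0.1, 0, 0],
    [5.0, 1.5, 0.1, 0, 0],
    [5.0, 1.5, 0, 0, 0],
    [5.0, 0, 0, 0, 0],
  ],
)

```text
time_s: 5.82
tcp_pos: [0.6021, 0.0166, 0.0046]
eef_rot: [-180.0, -0.0, -55.1]
contact_force: [0.7, -1.3, 1.0]
gripper_width: 0.0556
```

```bash
python3 w.py 5
```

```text
[0.60174566 0.01714214 0.00456562] [-1.79982163e+02 -2.57849360e-02 -5.50442007e+01] [-0.05287846 -1.24300547  0.82618653] 5.875 [ 2.02241663e+01  2.67226732e+01 -2.29838143e+01  3.15624928e-02
 -4.02697095e+01  1.47075587e+01]
```

View pics/wrist5.png

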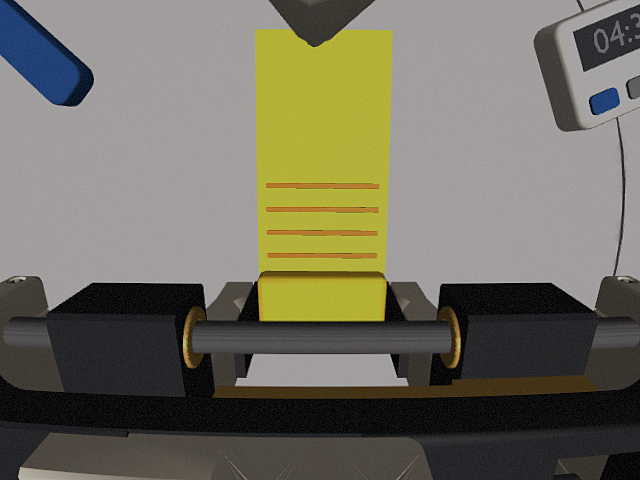

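View pics/scene5.png

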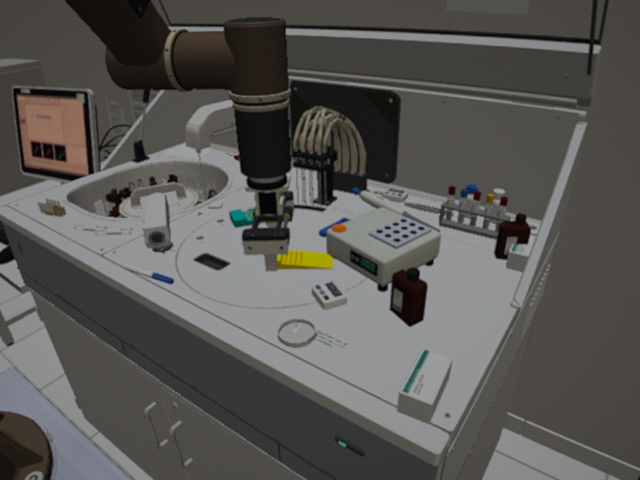

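View pics/top5.png

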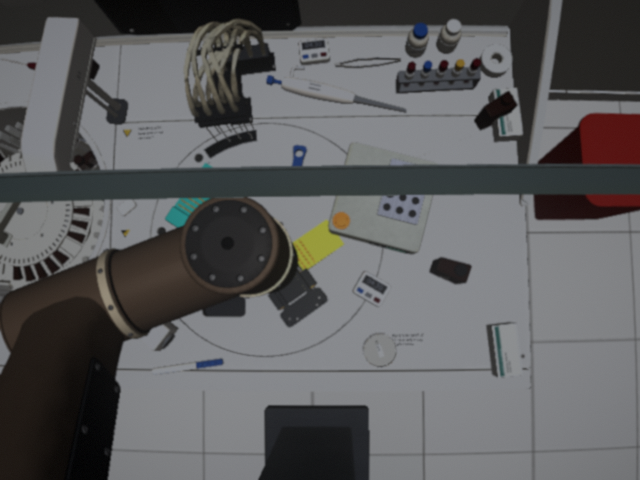

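Emit:
servo_tool(
  steps=[
    [5.0, 1.5, 0, 0, 0],
    [5.0, 1.5, 0, 0, 0],
    [5.0, 1, 0, 0, 0],
    [5.0, 0.5, 0, 0, 0],
  ],
)

```text
time_s: 6.48
tcp_pos: [0.6274, -0.0194, 0.0046]
eef_rot: [-180.0, 0.0, -55.0]
contact_force: [-2.1, 2.0, 3.1]
gripper_width: 0.0558
```

Emit:
servo_tool(
  steps=[
    [5.0, 0.3, 0, 0, 0],
  ],
)

```text
time_s: 6.6
tcp_pos: [0.6288, -0.0215, 0.0046]
eef_rot: [-180.0, 0.0, -55.0]
contact_force: [-1.9, 2.9, 3.4]
gripper_width: 0.0561
```

Emit:
servo_tool(
  steps=[
    [5.0, 0.2, 0, 0, 0],
    [5.0, 0, 0, 0, 0],
  ],
)

```text
time_s: 6.85
tcp_pos: [0.6298, -0.0229, 0.0046]
eef_rot: [180.0, -0.0, -55.0]
contact_force: [-1.8, 0.1, 2.4]
gripper_width: 0.0557
```

```bash
python3 w.py 6
python3 - <<'E'
import cv2
a=cv2.imread('pics/scene6.png')[180:310,250:450]
cv2.imwrite('pics/s6c.png',cv2.resize(a,None,fx=4,fy=4,interpolation=cv2.INTER_CUBIC))
E
```

```text
[ 0.62978388 -0.02292014  0.00457206] [ 1.79992958e+02 -9.04879757e-03 -5.49686855e+01] [-1.47620725 -0.6517903   3.40295942] 6.9 [ 1.56414715e+01  2.87325231e+01 -1.91251689e+01  1.62041017e-02
 -4.21459471e+01  1.93778278e+01]
```

View pics/wrist6.png

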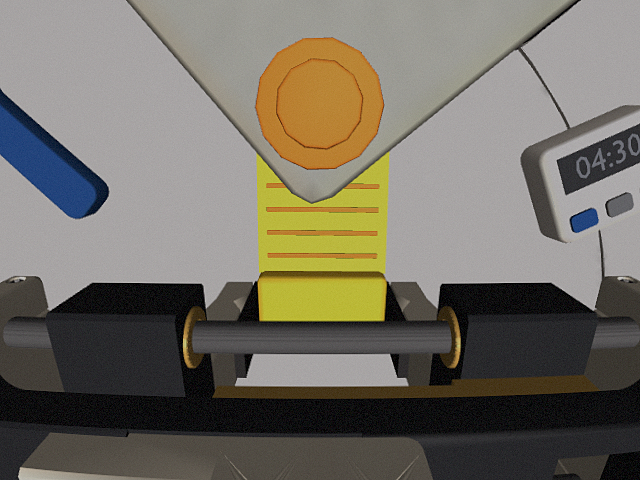

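View pics/s6c.png

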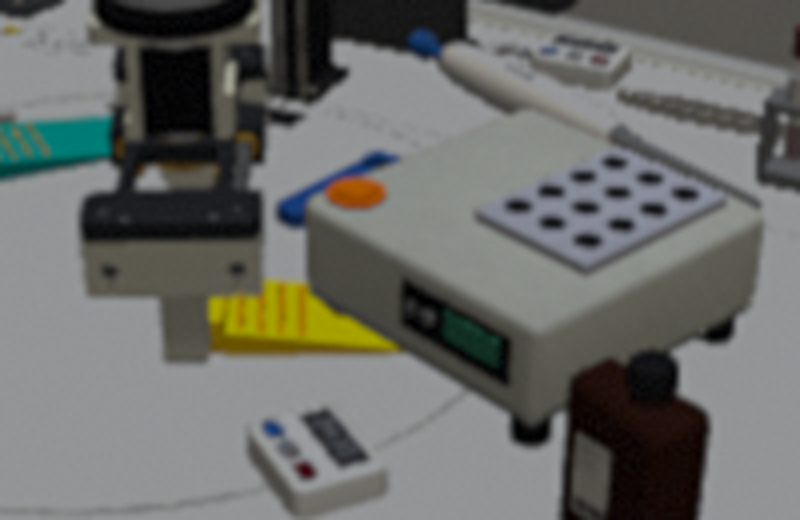

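The wrist view has the pad centred over the wedge at (319,103), with the heater's corner at (312,200) over the slope's marks. Grip and wedge are unchanged. I'll compute how much travel is left.

Run:
```python
from w import *
s=dict(tcp_pos=np.array([0.62978,-0.02292,0.00457]),eef_rot=[180,0,-54.97])
im=cv2.imread("pics/wrist6.png")[:,:,::-1].copy()
m=mask(im,(8,150,120),(20,255,255));m[200:]=0
c=biggest(m);e=cv2.minEnclosingCircle(c);print(e)
p=wz([e[0]],.0765,s)[0];inner=wz([[319,104]],.078,s)[0];print(p,inner)
t=wz([[256,29],[392,29]],.0015,r.get_state() if 0 else s);print("thin",t)
# heater edges at z .073 : left edge (127,0)-(262,158), front (578,0)-(365,170)
q=wz([[127,0],[250,145],[578,0],[420,124]],.073,s)[:,:2]
d=q[0]-q[1];a1=np.degrees(np.arctan2(d[1],d[0]));d=q[2]-q[3];a2=np.degrees(np.arctan2(d[1],d[0]));print("x-axis dir",a1,"-y dir",a2, a2+90)
h=np.radians(a1);f=p[:2]+np.array([[np.cos(h),-np.sin(h)],[np.sin(h),np.cos(h)]])@[-.005,.005]
y=np.radians(-54.97);X=np.array([np.cos(y),np.sin(y)]);L=np.array([-X[1],X[0]])
fit=t[:,:2].mean(0)-X*.0458
print("foot",f,"fit",fit,"foot rel fit along,lat",(f-fit)@X,(f-fit)@L)
```

```text
((318.5, 103.0), 66.59777069091797)
[ 0.6790141  -0.08961156  0.0765    ] [ 0.67872144 -0.08940731  0.078     ]
thin [[ 0.72053304 -0.10359871  0.0015    ]
 [ 0.67521222 -0.13537213  0.0015    ]]
x-axis dir -15.70353146848703 -y dir -105.99109766388165 -15.991097663881646
foot [ 0.67555402 -0.08344488] fit [ 0.67158319 -0.08198202] foot rel fit along,lat 0.003477144775774603 0.002411831614587605
```

Emit:
servo_tool(
  steps=[
    [5.0, 0.2, 0, 0, 0],
    [5.0, 0, 0, 0, 0],
  ],
)

```text
time_s: 7.25
tcp_pos: [0.6308, -0.0243, 0.0046]
eef_rot: [180.0, 0.0, -55.0]
contact_force: [-2.2, 3.3, 4.2]
gripper_width: 0.0558
```

Emit:
servo_tool(
  steps=[
    [5.0, 0.15, 0, 0, 0],
    [5.0, 0, 0, 0, 0],
  ],
)

```text
time_s: 7.5
tcp_pos: [0.6316, -0.0254, 0.0046]
eef_rot: [180.0, 0.0, -55.0]
contact_force: [-4.1, 4.0, 4.0]
gripper_width: 0.056
```

Emit:
servo_tool(
  steps=[
    [5.0, 0.15, 0, 0, 0],
    [5.0, 0, 0, 0, 0],
  ],
)

```text
time_s: 7.75
tcp_pos: [0.6322, -0.0264, 0.0046]
eef_rot: [180.0, 0.0, -55.0]
contact_force: [-3.9, 5.3, 5.1]
gripper_width: 0.0558
```

Emit:
servo_tool(
  steps=[
    [5.0, 0.15, 0, 0, 0],
    [5.0, 0, 0, 0, 0],
  ],
)

```text
time_s: 8.0
tcp_pos: [0.633, -0.0274, 0.0046]
eef_rot: [180.0, 0.1, -55.0]
contact_force: [-5.1, 6.9, 6.6]
gripper_width: 0.0558
```

Emit:
servo_tool(
  steps=[
    [5.0, 0.15, 0, 0, 0],
    [5.0, 0, 0, 0, 0],
  ],
)

```text
time_s: 8.25
tcp_pos: [0.6337, -0.0285, 0.0046]
eef_rot: [180.0, 0.1, -55.0]
contact_force: [-5.4, 7.3, 6.7]
gripper_width: 0.0558
```

```bash
python3 w.py 7
```

```text
[ 0.63368493 -0.02847704  0.00459143] [ 1.79979658e+02  6.98357439e-02 -5.49750897e+01] [-5.68500329  7.36125563  5.75213602] 8.3 [ 14.99018739  29.0515842  -18.46275519  -0.08675194 -42.52872899
  20.09868818]
```

View pics/wrist7.png

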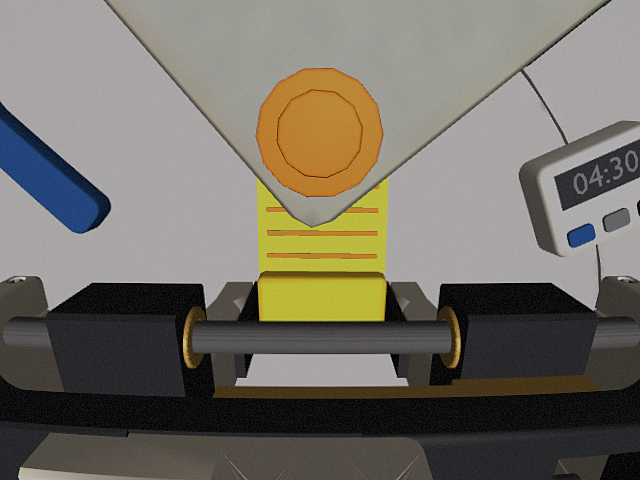

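Run:
```python
from w import *
s=dict(tcp_pos=np.array([0.63368,-0.02848,0.00459]),eef_rot=[180,.07,-54.975])
im=cv2.imread("pics/wrist7.png")[:,:,::-1].copy()
m=mask(im,(8,150,120),(20,255,255));cv2.line(m,(250,196),(400,196),0,3)
m[200:]=0
c=biggest(m);e=cv2.minEnclosingCircle(c);print(e)
p=wz([e[0]],.0765,s)[0];print(p)
im=cv2.imread("pics/top7.png")[:,:,::-1].copy();c=biggest(mask(im,(5,150,100),(18,255,255)));mm=cv2.moments(c);print(mm['m10']/mm['m00'],mm['m01']/mm['m00'])
```

```text
((319.62042236328125, 131.57608032226562), 64.77024841308594)
[ 0.67915837 -0.09025116  0.0765    ]
340.91875 220.0
```

Force has levelled at about 9 N, the foot sits about 3 mm past the 7 mm point, and the heater hasn't moved. Releasing.

Emit:
servo_tool(
  steps=[
    [6.2, 0, 0, 0, 0],
    [8.7, 0, 0, 0, 0],
    [8.7, 0, 0, 0, 0],
    [8.7, 0, 0, 0, 0],
  ],
)

```text
time_s: 8.9
tcp_pos: [0.6344, -0.0296, 0.0044]
eef_rot: [180.0, -0.0, -55.0]
contact_force: [0.3, -0.3, 0.5]
gripper_width: 0.0846
```

```bash
python3 w.py 8
```

```text
[ 0.63441043 -0.0295981   0.00443464] [ 1.79989050e+02 -6.43578503e-04 -5.49882582e+01] [-0.4017292  -0.07455479  0.64365161] 8.95 [ 1.49092925e+01  2.90946855e+01 -1.84466217e+01  6.46888581e-03
 -4.24687543e+01  2.00976772e+01]
```

View pics/wrist8.png

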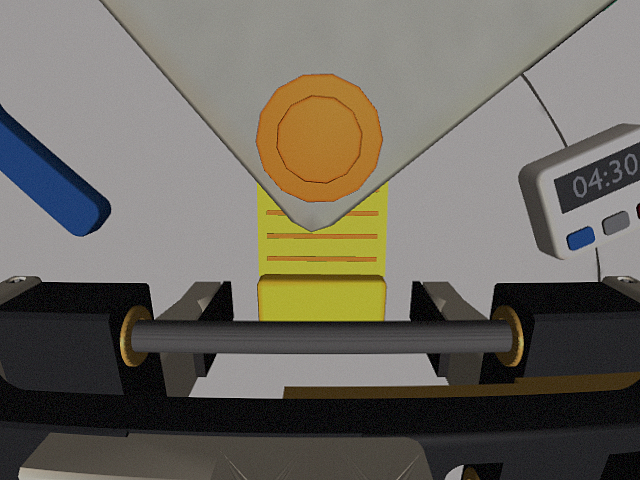

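Emit:
servo_tool(
  steps=[
    [8.7, -0.8, 0, 0, 0],
    [8.7, -0.7, 0, 0, 0],
    [8.7, 0, 0, -2, 0],
    [8.7, 0, 0, -4, 0],
    [8.7, 0, 0, -3.6, 0],
    [8.7, 0, 0, 0, 10],
    [8.7, 0, 0, 0, 10],
    [8.7, 0, 0, 0, 0],
  ],
)

```text
time_s: 10.05
tcp_pos: [0.6255, -0.0167, 0.1007]
eef_rot: [-180.0, 0.0, -74.9]
contact_force: [0.7, 0.8, 0.3]
gripper_width: 0.087
```

```bash
python3 w.py 9
```

```text
[ 0.62557162 -0.01678136  0.10061773] [-1.79997170e+02  5.66422855e-05 -7.47343126e+01] [-0.27352741  0.02661874 -0.81163309] 10.1 [ 1.63111573e+01  2.19407860e+01 -1.49302963e+01 -6.25352297e-06
 -5.31260875e+01 -1.04546607e+00]
```

View pics/wrist9.png

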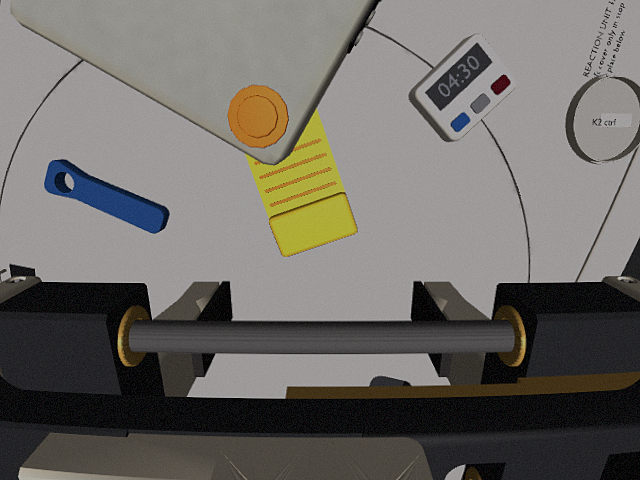

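View pics/scene9.png

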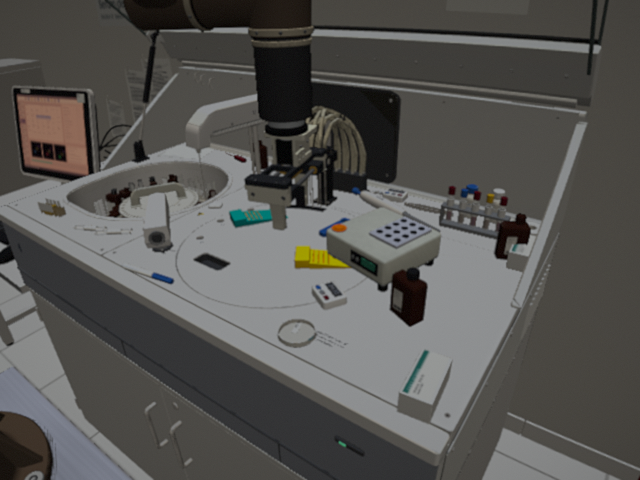

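View pics/top9.png

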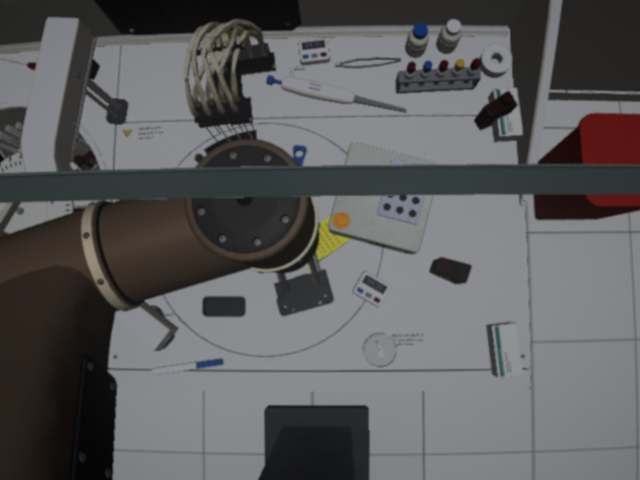

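The wrist housing (top at about 0.54 m) is now under the beam with no contact force, so the beam is clear of it. I'll refine the pad and wedge poses from this unobstructed view.

Run:
```python
from w import *
s=dict(tcp_pos=np.array([0.62557,-0.01678,0.10062]),eef_rot=[180,0,-74.73])
im=cv2.imread("pics/wrist9.png")[:,:,::-1].copy()
m=mask(im,(8,150,120),(20,255,255));m[160:]=0
e=cv2.minEnclosingCircle(biggest(m));print(e)
p=wz([e[0]],.0765,s)[0][:2];print("pad",p)
h=np.radians(-15.8);f=p+np.array([[np.cos(h),-np.sin(h)],[np.sin(h),np.cos(h)]])@[-.005,.005]
k=wz([[269,218],[347,193]],.022,s)[:,:2];L=k[0]-k[1];L/=np.hypot(*L);X=np.array([L[1],-L[0]])
print("block front-top corners",k,"yaw",np.degrees(np.arctan2(X[1],X[0])))
d=f-k.mean(0);print("foot wedge x,y",-35+1e3*d@X,1e3*d@L,"rel fit x",-35+1e3*d@X-19.2)
y=np.radians(-74.73);x=np.array([np.cos(y),np.sin(y)]);Y=np.array([np.sin(y),-np.cos(y)])
d=p-s['tcp_pos'][:2];print("move tool x,y for -y finger",d@x,d@Y+.0545)
```

```text
((257.11566162109375, 115.97761535644531), 31.57562828063965)
pad [ 0.6789231  -0.08971105]
block front-top corners [[ 0.66643589 -0.02791647]
 [ 0.62059462 -0.05789525]] yaw -56.81654769948409
foot wedge x,y 16.497804670244207 4.507349637944106 rel fit x -2.702195329755792
move tool x,y for -y finger 0.08440775261118613 0.022238207968144956
```

Emit:
servo_tool(
  steps=[
    [8.7, 2, 1, 0, 0],
    [8.7, 3, 1.2, 0, 0],
    [8.7, 2.4, 0, 0, 0],
    [8.7, 1, 0, 0, 0],
    [8.7, 0, 0, 0, 0],
  ],
)

```text
time_s: 10.82
tcp_pos: [0.6261, -0.1048, 0.1003]
eef_rot: [180.0, 0.0, -75.0]
contact_force: [-0.6, 0.8, 0.3]
gripper_width: 0.0868
```

```bash
python3 w.py 10
python3 - <<'E'
import cv2
a=cv2.imread('pics/scene10.png')[130:310,240:440]
cv2.imwrite('pics/s10c.png',cv2.resize(a,None,fx=3.3,fy=3.3,interpolation=cv2.INTER_CUBIC))
E
```

```text
[ 0.62607753 -0.10419765  0.10032726] [ 1.79979295e+02  1.14276106e-02 -7.49951779e+01] [-0.15369855  0.71150298  0.1662082 ] 10.875 [ 8.13486916e+00  2.27083288e+01 -1.37313363e+01 -1.10212956e-02
 -5.35822583e+01  6.87649974e+00]
```

View pics/wrist10.png

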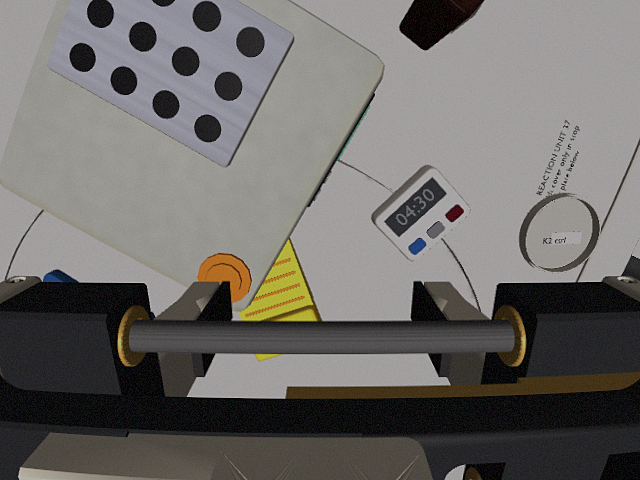

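View pics/s10c.png

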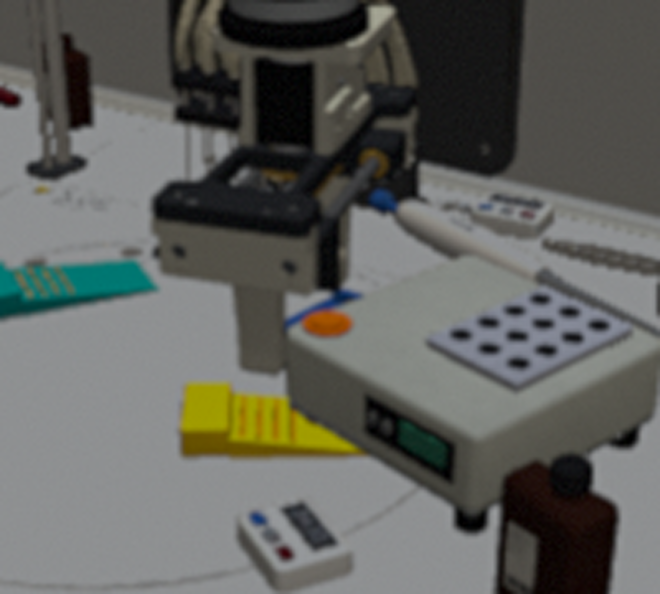

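Run:
```python
from w import *
c=r.calibration("wrist");T=np.linalg.inv(c["tool_from_camera"])
P=np.array([[0,-.044,0],[0,-.065,0],[0,-.0545,0],[.0095,-.044,0],[-.0095,-.044,0],[.0095,-.065,0],[0,-.0545,.0223],[0,-.044,-.0188],[0,0,0]])
rv,_=cv2.Rodrigues(T[:3,:3]);print(cv2.projectPoints(P,rv,T[:3,3],c["K"],c["dist_coeffs"])[0].reshape(-1,2).round(0))
im=cv2.imread("pics/wrist10.png")
cv2.imwrite("pics/w10c.png",cv2.resize(im[220:400,120:330],None,fx=3.3,fy=3.3,interpolation=cv2.INTER_CUBIC))
```

```text
[[233. 298.]
 [190. 298.]
 [211. 298.]
 [231. 280.]
 [234. 316.]
 [188. 279.]
 [223. 280.]
 [223. 317.]
 [324. 298.]]
```

View pics/w10c.png

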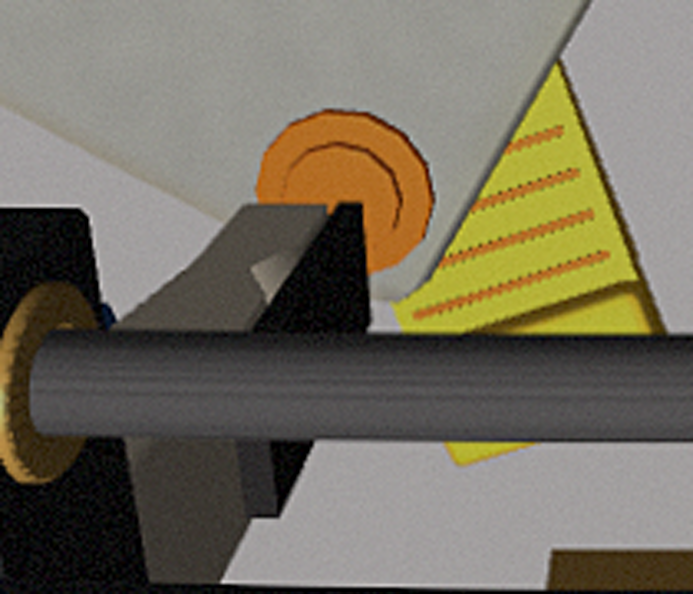

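Finger tip is directly over the pad. Descending gently.

Emit:
servo_tool(
  steps=[
    [8.7, 0, 0, 1, 0],
    [8.7, 0, 0, 0.7, 0],
    [8.7, 0, 0, 0.2, 0],
    [8.7, 0, 0, 0, 0],
  ],
)

```text
time_s: 11.48
tcp_pos: [0.6262, -0.1039, 0.0812]
eef_rot: [180.0, 0.0, -75.0]
contact_force: [0.5, 0.1, -0.2]
gripper_width: 0.0869
```

Emit:
servo_tool(
  steps=[
    [8.7, 0, 0, 0.2, 0],
    [8.7, 0, 0, 0, 0],
  ],
)

```text
time_s: 11.72
tcp_pos: [0.6263, -0.104, 0.0796]
eef_rot: [-180.0, 0.0, -75.0]
contact_force: [0.4, -0.3, -0.3]
gripper_width: 0.0869
```

Emit:
servo_tool(
  steps=[
    [8.7, 0, 0, 0.1, 0],
    [8.7, 0, 0, 0, 0],
  ],
)

```text
time_s: 11.98
tcp_pos: [0.6263, -0.104, 0.0786]
eef_rot: [-180.0, -0.0, -75.0]
contact_force: [0.0, 0.1, -0.0]
gripper_width: 0.0868
```

Emit:
servo_tool(
  steps=[
    [8.7, 0, 0, 0.1, 0],
    [8.7, 0, 0, 0, 0],
  ],
)

```text
time_s: 12.22
tcp_pos: [0.6265, -0.104, 0.0782]
eef_rot: [-180.0, -0.0, -75.0]
contact_force: [-2.4, -0.2, 4.5]
gripper_width: 0.0867
```

Emit:
servo_tool(
  steps=[
    [8.7, 0, 0, 0.1, 0],
    [8.7, 0, 0, 0, 0],
  ],
)

```text
time_s: 12.48
tcp_pos: [0.6266, -0.104, 0.0781]
eef_rot: [-179.9, -0.0, -74.9]
contact_force: [-4.2, 1.1, 10.6]
gripper_width: 0.0868
```

Emit:
servo_tool(
  steps=[
    [8.7, 0, 0, 0.03, 0],
    [8.7, 0, 0, 0, 0],
    [8.7, 0, 0, 0, 0],
    [8.7, 0, 0, 0, 0],
    [8.7, 0, 0, 0, 0],
    [8.7, 0, 0, 0, 0],
  ],
)

```text
time_s: 13.22
tcp_pos: [0.6266, -0.1039, 0.078]
eef_rot: [-179.9, -0.0, -74.9]
contact_force: [-5.2, 1.7, 12.8]
gripper_width: 0.087
```

```bash
python3 w.py 11
python3 - <<'E'
import cv2
a=cv2.imread('pics/scene11.png')[130:310,240:440]
cv2.imwrite('pics/s11c.png',cv2.resize(a,None,fx=3.3,fy=3.3,interpolation=cv2.INTER_CUBIC))
E
```

```text
[ 0.62658489 -0.10395177  0.0780135 ] [-1.79926278e+02 -3.03695355e-02 -7.49416023e+01] [-5.1080809   1.4688007  10.91601869] 13.275 [ 8.16994606e+00  2.40337212e+01 -1.50472994e+01  2.74801481e-02
 -5.08421507e+01  6.87113291e+00]
```

View pics/s11c.png

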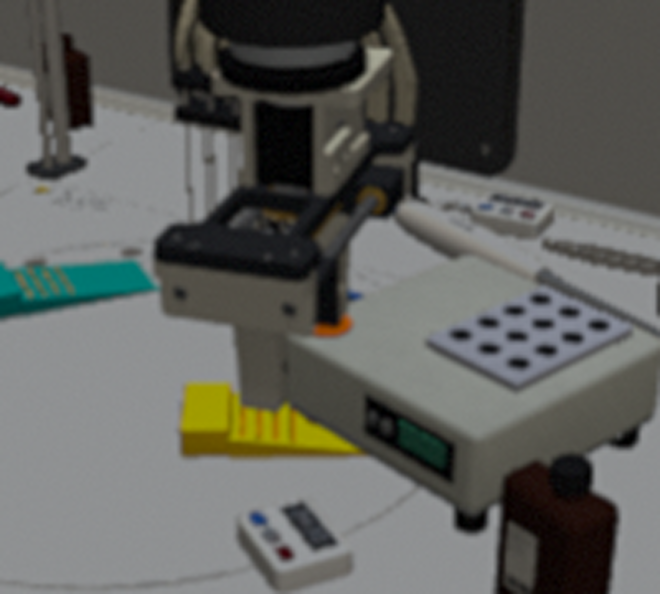

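Under about 12 N for over 0.8 s, the finger rests on the pad at z = 0.078 m, so the heater isn't sinking. Lifting off and backing away.

Emit:
servo_tool(
  steps=[
    [8.7, 0, 0, -0.3, 0],
    [8.7, 0, 0, -1, 0],
    [8.7, 0, 0, -1, 0],
    [8.7, -2, 0, 0, 0],
    [8.7, -4, 0, 0, 0],
    [8.7, -4, 0, 0, 0],
    [8.7, 0, 3, -1, 0],
    [8.7, 0, 0, 0, 0],
  ],
)

```text
time_s: 14.38
tcp_pos: [0.5699, -0.0141, 0.1101]
eef_rot: [-180.0, 0.0, -74.9]
contact_force: [1.2, -0.2, 0.8]
gripper_width: 0.0871
```

```bash
python3 w.py 12
python3 - <<'E'
import cv2
a=cv2.imread('pics/scene12.png')[180:340,240:450]
cv2.imwrite('pics/s12c.png',cv2.resize(a,None,fx=3.5,fy=3.5,interpolation=cv2.INTER_CUBIC))
E
```

```text
[ 0.57100578 -0.0143106   0.10992887] [-1.79940492e+02  5.28432123e-03 -7.49202849e+01] [ 0.23501299 -0.82042141  0.84519011] 14.425 [ 1.81836771e+01  1.67576100e+01 -2.14708952e+01 -2.61729524e-03
 -5.17117878e+01 -3.10234406e+00]
```

View pics/wrist12.png

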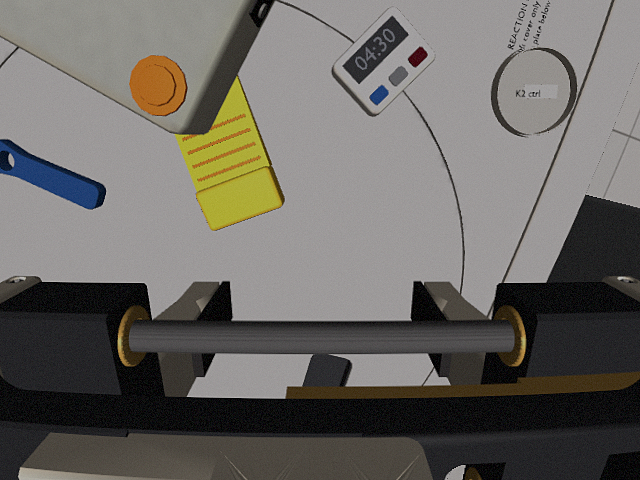

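View pics/s12c.png

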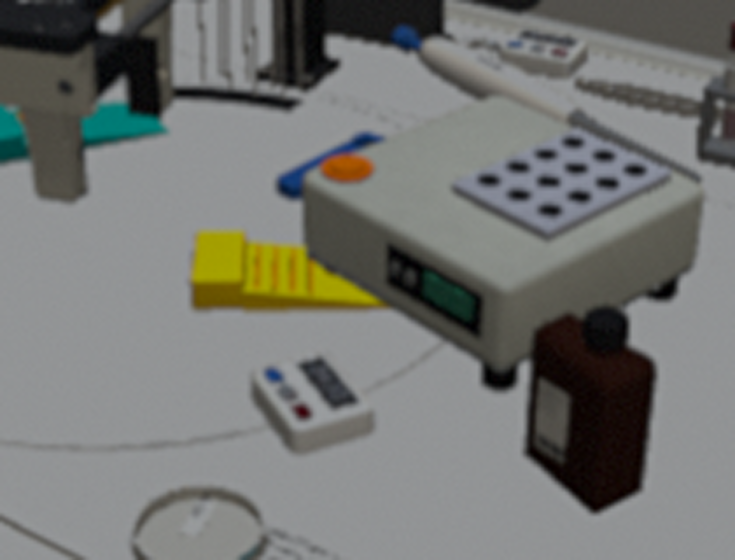

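The wedge is in place and the robot is clear. I'll recheck the fit numerically and hand in.

Run:
```python
from w import *
s=dict(tcp_pos=np.array([0.57101,-0.01431,0.10993]),eef_rot=[-179.94,0,-74.92])
im=cv2.imread("pics/wrist12.png")[:,:,::-1].copy()
m=mask(im,(8,150,120),(20,255,255));m[118:]=0
e=cv2.minEnclosingCircle(biggest(m));p=wz([e[0]],.0765,s)[0][:2];print("pad",p,e)
h=np.radians(-15.8);f=p+np.array([[np.cos(h),-np.sin(h)],[np.sin(h),np.cos(h)]])@[-.005,.005]
k=wz([[197,193],[273,166]],.022,s)[:,:2];L=k[0]-k[1];L/=np.hypot(*L);X=np.array([L[1],-L[0]])
d=f-k.mean(0);print("yaw",np.degrees(np.arctan2(X[1],X[0])),"foot rel fit",-35+1e3*d@X-19.2,1e3*d@L)
r.close_job()
```

```text
pad [ 0.67813706 -0.08998377] ((157.8480682373047, 84.6657485961914), 30.44598960876465)
yaw -56.25915411738257 foot rel fit -1.9803761502535373 4.992673452940815
the job is handed in; nothing more can be done
```

I slid the yellow wedge along the deck under the bare brass foot and pressed the orange pad to test it. The heater stayed level, and I then handed the job in at about 14.4 s of the 54 s.

- **Wedge:** I held it lightly by the sides of its push block to steer it, rather than only pushing on its back. The push force rose and levelled off at about 9 N, then I released it. The last view puts the foot about 2 mm past the 7 mm point lengthwise and 5 mm off to the side; the limits are 15 mm and 27 mm.
- **Pad test:** I pressed with one finger at about 11–13 N vertically for over 0.8 s. The finger stayed at 78 mm, the pad's normal height, so the heater did not rock. I then backed the arm off.
- **Heater and bystanders:** The pad's measured position changed by less than 1 mm through the job, so the heater was not shoved. None of the bystanders looked disturbed in the last pictures, though I did not measure them.

**Disagreements and limits:**
- **Camera spread:** Position readings from different cameras and views differed by 2–4 mm.
- **Side force:** There was about 5 N of side force during the press.
- **Beam height:** My first estimate put the beam over the deck at 0.41 m. That was wrong: the wrist later passed under it at about 0.54 m without touching.
- **Tilt:** I judged the heater's tilt only from the pad height and the pictures.

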